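Snap the climate-logger board onto its barbed standoffs

TASK

The climate logger for the finds store needs its circuit board back. Lift the green board out of the blue bin, set it block side up, either way round, on the four white barbed posts of the grey case and let go; then press it down until all four posts have clicked through and the board lies fully home. Leave the brush, the jar and the battery pack where they are.

Things in the scene. Friction and masses are not known exactly. Their poses are not given: they have to be found in the camera images.
- board: Green circuit board, 170 (x) x 110 (y) x 4 mm, 0.12 to 0.26 kg, flat on the bin's floor, block side up. Origin: centre of its underside, z up. Four square 14 mm through holes at x = +-70, y = +-40 mm. An orange block in the middle of its top is the grip. Four copper discs, 20 mm wide, at x = +-46, y = +-40 mm are free places to press with shut fingertips, one beside each hole.
- block (a point): Middle of the top of the board's orange block, 38 mm above the board's underside. The block is 40 (board x) x 60 (board y) x 34 mm tall; grip it across the 40 mm, closing along the board's x. Other parts on the board are under 4 mm tall and not in the way.
- case: Grey open case, 215 (x) x 155 (y) mm, walls 22 mm high, fixed to the table. Origin: centre of its underside, z up. Four white posts stand in it at x = +-70, y = +-40 mm, matching the board's holes: a shoulder 22 mm wide, its top 30 mm above the origin; above it an 11 mm core tapering to a 5 mm tip 50 mm above the origin, with two spring barbs (+x and -x side).
- post0 (a point): Post at x = +70, y = +40 mm of the case, this point on its axis at shoulder height. Barbs widen from the tip down to 19 mm, ending 5 mm above the shoulder. A board put on within 4 mm drops over the tips and rests loosely on the barbs, underside 10 to 14 mm above the shoulders; pressing beside a hole with 6 to 15 N pushes it past the barbs, which spring out above it and hold it down.
- post1 (a point): Post at x = +70, y = -40 mm of the case, this point on its axis at shoulder height. Barbs widen from the tip down to 19 mm, ending 5 mm above the shoulder. A board put on within 4 mm drops over the tips and rests loosely on the barbs, underside 10 to 14 mm above the shoulders; pressing beside a hole with 6 to 15 N pushes it past the barbs, which spring out above it and hold it down.
- post2 (a point): Post at x = -70, y = +40 mm of the case, this point on its axis at shoulder height. Barbs widen from the tip down to 19 mm, ending 5 mm above the shoulder. A board put on within 4 mm drops over the tips and rests loosely on the barbs, underside 10 to 14 mm above the shoulders; pressing beside a hole with 6 to 15 N pushes it past the barbs, which spring out above it and hold it down.
- post3 (a point): Post at x = -70, y = -40 mm of the case, this point on its axis at shoulder height. Barbs widen from the tip down to 19 mm, ending 5 mm above the shoulder. A board put on within 4 mm drops over the tips and rests loosely on the barbs, underside 10 to 14 mm above the shoulders; pressing beside a hole with 6 to 15 N pushes it past the barbs, which spring out above it and hold it down.
- case_seat (a point): Point midway between the four posts, at the height of their shoulders (30 mm above the case's origin); axes as the case's. A board fully home has its origin here.
- bin: Blue open bin, 280 (x) x 200 (y) x 42 mm, walls and floor 5 mm, fixed to the table. Origin: centre of its underside. The board and a battery pack lie on its floor.
- hole0 (a point): Centre of a board hole at the underside, at x = +70, y = +40 mm on the board
- hole1 (a point): Centre of a board hole at the underside, at x = +70, y = -40 mm on the board
- hole2 (a point): Centre of a board hole at the underside, at x = -70, y = +40 mm on the board
- hole3 (a point): Centre of a board hole at the underside, at x = -70, y = -40 mm on the board
- battery: Bystander: black battery pack, 30 x 90 x 22 mm, with a red band, lying in the bin beside the board. Origin: centre of its underside.
- jar: Bystander: amber glass jar, 48 mm wide, 62 mm tall, between bin and case, beyond the brush. Origin: centre of its underside.
- brush: Bystander: hand brush lying between bin and case, about 170 mm long. Origin: centre of its underside (lying along its x).

How it is judged (in metres and radians):
On the way, in this order (a step that is already met when the one before it is completed fails the run):
1. the board is lifted clear of the bin (height (world z) of board above 0.055 m), for 0.1 s.
2. the board lies over the four posts, let go, and is not yet home (horizontal distance between board and case_seat below 0.008 m and angle between the x axis of board and the x axis of case, either way round below 0.12 rad and z of each of hole0, hole1, hole2, hole3 in the frame of case_seat below 0.022 m and z of any of hole0, hole1, hole2, hole3 in the frame of case_seat above 0.005 m and contact force between the fingers and board below 0.2 N), for 0.2 s.
At the end, for the whole second after the job is handed in: The board lies at rest in the case with its centre within 5 mm of the middle of the posts, its long axis within 0.06 rad of the case's (either way round), and all four holes within 3 mm of the shoulders (all barbs clicked through) (horizontal distance between board and case_seat below 0.005 m and angle between the x axis of board and the x axis of case, either way round below 0.06 rad and z of each of hole0, hole1, hole2, hole3 in the frame of case_seat below 0.003 m and linear speed of board below 0.02 m/s); the robot touches nothing.
It fails at once if the battery pack, jar or brush is shifted by more than 30 mm (distance of any of battery, jar, brush from where it was at the start of the episode above 0.03 m).
It also fails if it takes over 64 s, if anything falls off the work surface, if the arm or the gripper's body presses on something with over 40 N, if the wrist force passes 120 N, or if a joint passes its speed limit or range.

ROBOT

A 6-joint arm with a two-finger parallel gripper is mounted at the origin on the work surface. World frame = base frame: x ahead of the robot, y to its left, z up, the work surface at z = 0. Lengths are in mm, angles in rad, forces in N, time in s.
With the tool pointing down it reaches from about 225 to 725 mm from the base axis. Payload 3.1 kg.
Tool frame: the origin (TCP) lies midway between the tips of the shut fingers; the grasp point (between the pads) lies 19 mm behind it (r.grasp_offset is the distance from the TCP to the grasp point, in mm); z points along the fingers, y is the line along which they close (so a half turn about z gives the same grasp; the last joint's range is limited). The gripper opens to 85 mm and grips with 20 to 120 N. Pads are 22 mm wide; open, the fingers measure 114 mm over their backs; the gripper's body (76 mm by 85 mm) begins 54 mm behind the grasp point. The pads swing forward as they close: fully open they stand 13 mm farther back than shut.
Start: joints at [0.999, 0.048, 0.099, 1.622, 0, 1.443], TCP at [225.427, 474.131, 231.312] pointing down, gripper open.
Joint ranges: [-2.91, 2.91], [-0.99, 1.94], [-1.21, 1.42], [-2.12, 2.29], [-1.49, 1.47], [-3.14, 3.14]. Speed limits (rad/s): [2.79, 2.79, 3.14, 3.14, 3.14, 3.14].

INTERFACE

Orientations are given as a rotation vector (axis times angle).
In Python, from rig import r, optics, ticket gives the robot as it stands (r), with the cameras (optics) and the job (ticket).
- The arm moves only by the tool hand_motion, called after "Emit:" in YAML: its name, and indented under it one key for each argument. Schema: {"type":"object","properties":{"plan":{"type":"array","items":{"type":"object","properties":{"dx":{"type":"number"},"dy":{"type":"number"},"dz":{"type":"number"},"spin":{"type":"number"},"jaw":{"type":"number"}},"additionalProperties":false,"required":["jaw"]},"minItems":1,"maxItems":8},"only":{"type":"string"},"quiet":{"type":"boolean"},"lines":{"type":"string"}},"required":["plan"],"additionalProperties":false}. plan is a list of rows, 1 to 8 of them, each an object with the fields dx, dy, dz (the shift in mm), spin (a turn about the tool's z in rad), jaw (the finger opening in mm); a field left out counts as zero (the opening has to be given); each row shifts and turns the commanded pose from where the row before left it, along the tool's axes as they then stand; what a row does not reach is not made up. A row lasts 1/12 s, in which the tool goes at most 41.7 mm and 0.125 rad, less where a joint would pass 70% of its speed; a pose out of reach is approached as far as the arm can. The fingers move at their own pace and stop on an object; the grip force is fixed at half the most. Time passes only in rows, so rows that do not move let the fingers close. The tool returns the time, the measured TCP pose, the force, the opening and the grip force at its end. only (a regular expression) keeps the lines of the reply that match it, lines (a string "A,B") keeps lines A to B, and quiet returns only ok. Input that does not fit is refused with a message, and nothing moves.
- r.read_state(): the state, without advancing time (a new reading comes with each control period).
- optics.camera(name): name is "scene" or "top" or "wrist"; returns the picture (400x640x3 uint8, red, green, blue); there is no depth.
- optics.camera_model(name): a dict with "mtx" (3x3 intrinsics, pixels), "k1" (the pictures are not rectified: a ray, as slopes to the right and down, at radius r is drawn at 1 + k1 r^2 times it, then the intrinsics apply), "pose" (4x4, takes a point from camera to world coordinates). Camera axes: x right, y down, z forward; pixel columns grow to the right and rows downward; lengths in mm; the calibration is good to about 2 mm. A picture is of the moment at which its call begins: read the wrist's pose just before it. camera_model takes no time and is no camera call; for the wrist camera it gives the pose at the moment of the call.
- ticket.close_job(): hands the job in; it is judged then, once.
The state is a dict: "time": time; "qpos": joint angles; "joint_velocities": joint speeds; "joint_torque": joint torques, N m; "ee_pos": TCP position; "tcp_rot": TCP orientation; "ft_force": force on the tool from outside, world axes, zero at the start; "moment": the same for the moment, N m; "gripper_width": finger opening in mm; "finger_force": force on a finger pad.
Only numpy, scipy, OpenCV 4.12 (cv2) and the standard library are available. Lean on these libraries where they do the work, as an engineer would, in place of code of your own. Each camera call takes 0.05 s, during which the arm holds its last target. There are 200 camera calls.

## Working session

There is one attempt and no reset: what is moved stays moved. The work goes in short steps, Python scripts to look and compute and a tool call to move; the robot and the scene stay as the last step left them, time stands still between calls to the robot, and variables do not carry over. Pictures are saved under pics/ and viewed, at most 10 in all, crops included, and the job is handed in when it is done.

```bash
ls; mkdir -p pics
```

Run:
```python
from rig import r, optics, ticket
import cv2
s=r.read_state();print(s)
for n in("top","scene"):
    cv2.imwrite(f"pics/{n}0.png",optics.camera(n)[:,:,::-1]);m=optics.camera_model(n);print(n,m)
```

```text
pics
rig.py
{'time': 0.0, 'qpos': array([ 9.99195838e-01,  4.87587337e-02,  9.75777261e-02,  1.62199358e+00,
       -1.95051007e-05,  1.44301875e+00]), 'joint_velocities': array([ 0.00083639, -0.00213033,  0.00221107,  0.00203598,  0.00034756,
        0.00127857]), 'joint_torque': array([-1.48071927e-04, -3.38779593e+01,  3.20017004e+01,  2.03342160e-02,
       -2.27726105e-04, -1.94082207e-05]), 'ee_pos': array([225.10324894, 473.61159343, 230.10292561]), 'tcp_rot': array([-0.69127183, -3.06377732,  0.00351927]), 'ft_force': array([ 0.40249228,  0.06288505, -0.59004316]), 'moment': array([-0.01528127,  0.02057736,  0.04440416]), 'finger_force': 0.0, 'gripper_width': 85.45285389416634}
top {'mtx': array([[411.21479519,   0.        , 318.41087568],
       [  0.        , 411.21479519, 197.3849442 ],
       [  0.        ,   0.        ,   1.        ]]), 'k1': -0.09406108989601107, 'pose': array([[ 1.55944920e-02, -9.90136292e-01,  1.39236973e-01,
         4.03087419e+02],
       [-9.99395704e-01, -1.11086346e-02,  3.29366973e-02,
        -1.59670012e+01],
       [-3.10650867e-02, -1.39666464e-01, -9.89711190e-01,
         8.91842289e+02],
       [ 0.00000000e+00,  0.00000000e+00,  0.00000000e+00,
         1.00000000e+00]])}
scene {'mtx': array([[481.52329007,   0.        , 325.59163069],
       [  0.        , 481.52329007, 197.52754395],
       [  0.        ,   0.        ,   1.        ]]), 'k1': -0.1468236349515119, 'pose': array([[-1.99194390e-01,  7.08676408e-01, -6.76830366e-01,
         1.19771544e+03],
       [ 9.79888147e-01,  1.35677090e-01, -1.46324802e-01,
         1.59303086e+02],
       [-1.18665607e-02, -6.92365132e-01, -7.21449727e-01,
         7.67126380e+02],
       [ 0.00000000e+00,  0.00000000e+00,  0.00000000e+00,
         1.00000000e+00]])}
```

View pics/top0.png

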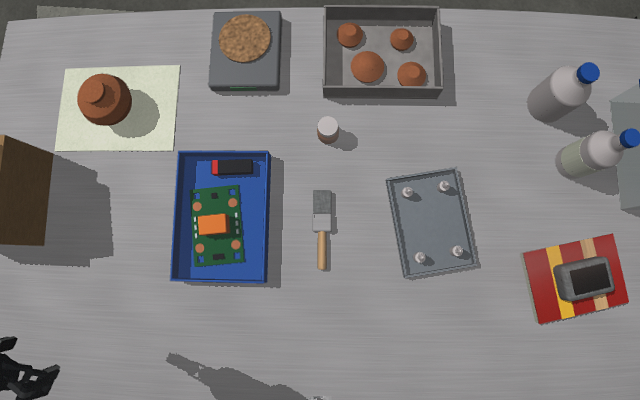

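The top view shows the bin with the board around (217,225), the battery at (232,167), the brush at (322,230), the jar at (328,130) and the case at (432,222). I'll enlarge the board and the case next.

Run:
```python
import cv2,numpy as np
a=cv2.imread("pics/top0.png")
f=lambda x,y,w,h:cv2.resize(a[y:y+h,x:x+w],None,fx=4,fy=4,interpolation=cv2.INTER_CUBIC)
cv2.imwrite("pics/c1.png",np.hstack([f(170,148,100,136),f(383,148,100,136)]))
```

```text
(no output)
```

View pics/c1.png

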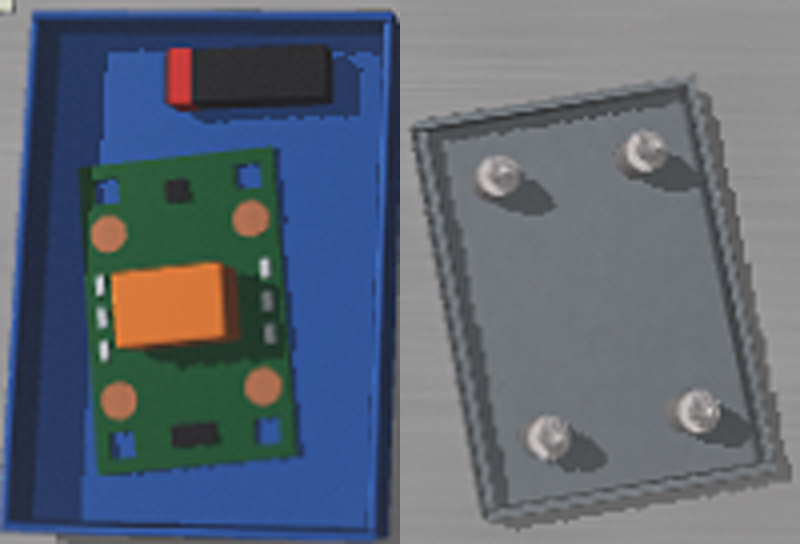

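Create h.py:
```python
import numpy as np,cv2
from scipy.spatial.transform import Rotation as R
from scipy.optimize import least_squares
def pix2w(m,px,z):
    # k1 model is in undistorted radius: same as OpenCV k1
    u=cv2.undistortPoints(np.array(px,float).reshape(-1,1,2),m["mtx"],np.array([m["k1"],0,0,0.])).reshape(-1,2)
    d=np.c_[u,np.ones(len(u))]@m["pose"][:3,:3].T;o=m["pose"][:3,3]
    return o+d*((z-o[2])/d[:,2])[:,None]
def fit(P,L):
    P=np.array(P)[:,:2];L=np.array(L,float)
    f=lambda q:((L@np.array([[np.cos(q[2]),np.sin(q[2])],[-np.sin(q[2]),np.cos(q[2])]])+q[:2])-P).ravel()
    best=min((least_squares(f,[*P.mean(0),a],x_scale=[10,10,.1]) for a in(0,1.57,-1.57)),key=lambda s:s.cost)
    return best.x,f(best.x).reshape(-1,2)
def totool(s,target,yaw_y=None):
    """delta to world target TCP in tool axes; yaw_y: desired world heading of tool y"""
    T=R.from_rotvec(s["tcp_rot"]).as_matrix()
    d=T.T@(np.array(target)-s["ee_pos"]);t=None
    if yaw_y is not None:
        v=T.T@np.array([np.cos(yaw_y),np.sin(yaw_y),0]);t=np.arctan2(v[1],v[0])-np.pi/2
        t=(t+np.pi/2)%np.pi-np.pi/2
    return d,t
```

Run:
```python
from h import *
from rig import r, optics, ticket
np.set_printoptions(precision=2,suppress=True)
m=optics.camera_model("top")
C=lambda p,ox:[(x/4+ox,y/4+148) for x,y in p]
# order: image TL,TR,BL,BR ; guess +x of body=world -x... fit picks
D=C([(109,234),(250,218),(119,400),(263,386)],170)
H=C([(108,191),(249,176),(122,445),(269,430)],170)
B=C([(111,275),(221,263),(228,339),(119,347)],170)
P=[(x/4+283,y/4+148) for x,y in [(497,177),(641,152),(547,438),(697,412)]]
# image up = world +x, image right = world -y : TL=(+x,+y)
sg=np.array([(1,1),(1,-1),(-1,1),(-1,-1)])
for n,p,z,L in(("disc",D,9,sg*[46,40]),("hole",H,8,sg*[70,40]),("post",P,30,sg*[70,40])):
    W=pix2w(m,p,z);q,e=fit(W,L);print(n,q,"\n",np.c_[W[:,:2],e])
W=pix2w(m,B,43);print("block",W,W.mean(0))
s=r.read_state();print(R.from_rotvec(s["tcp_rot"]).as_matrix());mw=optics.camera_model("wrist");print(mw)
print("wristcam in tool",R.from_rotvec(s["tcp_rot"]).as_matrix().T@(mw["pose"][:3,3]-s["ee_pos"]))
```

```text
disc [463.47 235.27   0.12] 
 [[504.04 279.9    0.39   0.53]
 [513.87 201.36   0.    -0.38]
 [413.4  269.48  -0.33   0.07]
 [422.57 190.35  -0.05  -0.23]]
hole [463.39 234.68   0.12] 
 [[528.07 282.16   0.22   0.35]
 [537.26 203.22   0.29  -0.16]
 [389.19 266.96   0.04  -0.65]
 [399.05 186.38  -0.56   0.46]]
post [ 476.17 -226.39    0.18] 
 [[ 537.42 -175.22    0.34    0.85]
 [ 551.74 -252.25    0.52   -0.79]
 [ 400.73 -199.63   -0.65   -0.1 ]
 [ 414.78 -278.45   -0.21    0.04]]
block [[478.41 266.21  43.  ]
 [485.62 207.4   43.  ]
 [445.87 201.9   43.  ]
 [440.62 259.89  43.  ]] [462.63 233.85  43.  ]
[[-0.9   0.43 -0.  ]
 [ 0.43  0.9  -0.  ]
 [ 0.   -0.   -1.  ]]
{'mtx': array([[321.62,   0.  , 323.75],
       [  0.  , 321.62, 200.89],
       [  0.  ,   0.  ,   1.  ]]), 'k1': -0.02473785737794362, 'pose': array([[  0.43,   0.86,   0.28, 153.48],
       [  0.9 ,  -0.41,  -0.13, 508.41],
       [ -0.  ,   0.31,  -0.95, 371.92],
       [  0.  ,   0.  ,   0.  ,   1.  ]])}
wristcam in tool [  79.65    0.33 -141.66]
```

Run:
```python
from h import *
from rig import r, optics, ticket
print(totool(r.read_state(),[463.2,234.6,100],.12))
```

```text
(array([-317.69503955, -113.39466459,  130.39884631]), np.float64(1.0070094282803712))
```

Emit:
hand_motion:
  plan:
    - {"spin": 0.125,"jaw": 85}
    - {"spin": 0.125,"jaw": 85}
    - {"spin": 0.125,"jaw": 85}
    - {"spin": 0.125,"jaw": 85}
    - {"spin": 0.125,"jaw": 85}
    - {"spin": 0.125,"jaw": 85}
    - {"spin": 0.125,"jaw": 85}
    - {"spin": 0.125,"jaw": 85}

```text
time: 0.77
ee_pos: [225.2, 473.8, 230.6]
tcp_rot: [2.083, 2.351, -0.002]
ft_force: [0.8, 0.4, -0.2]
gripper_width: 84.5
finger_force: 0.0
```

Run:
```python
from h import *
from rig import r, optics, ticket
print(totool(r.read_state(),[463.2,234.6,120],.12))
```

```text
(array([-266.02777995,  207.52263259,  110.68322   ]), np.float64(0.0008002659713788329))
```

Emit:
hand_motion:
  plan:
    - {"dx": -30,"dy": 23,"dz": 12,"jaw": 85}
    - {"dx": -30,"dy": 23,"dz": 12,"jaw": 85}
    - {"dx": -30,"dy": 23,"dz": 12,"jaw": 85}
    - {"dx": -30,"dy": 23,"dz": 12,"jaw": 85}
    - {"dx": -30,"dy": 23,"dz": 12,"jaw": 85}
    - {"dx": -30,"dy": 23,"dz": 12,"jaw": 85}
    - {"dx": -30,"dy": 23,"dz": 12,"jaw": 85}
    - {"dx": -30,"dy": 23,"dz": 12,"jaw": 85}

```text
time: 1.43
ee_pos: [439.0, 257.7, 134.3]
tcp_rot: [-2.076, -2.358, 0.001]
ft_force: [0.7, 1.2, 0.7]
gripper_width: 85.0
finger_force: 0.0
```

Emit:
hand_motion:
  plan:
    - {"dx": -26,"dy": 23,"dz": 10,"jaw": 85}
    - {"jaw": 85}
    - {"jaw": 85}

```text
time: 1.68
ee_pos: [464.4, 234.7, 123.6]
tcp_rot: [-2.079, -2.352, 0.005]
ft_force: [1.2, -0.4, -0.2]
gripper_width: 84.7
finger_force: 0.0
```

Run:
```python
from h import *
from rig import r, optics, ticket
s=r.read_state()
print(s["ee_pos"],totool(s,[463.2,234.6,15],.12))
m=optics.camera_model("wrist");cv2.imwrite("pics/w1.png",optics.camera("wrist")[:,:,::-1])
import pickle;pickle.dump(m,open("w1.pkl","wb"))
```

```text
[464.42972143 234.70378091 123.5966151 ] (array([ 1.00782587e-01, -8.62161785e-01,  1.08600158e+02]), np.float64(0.003144601009688053))
```

View pics/w1.png

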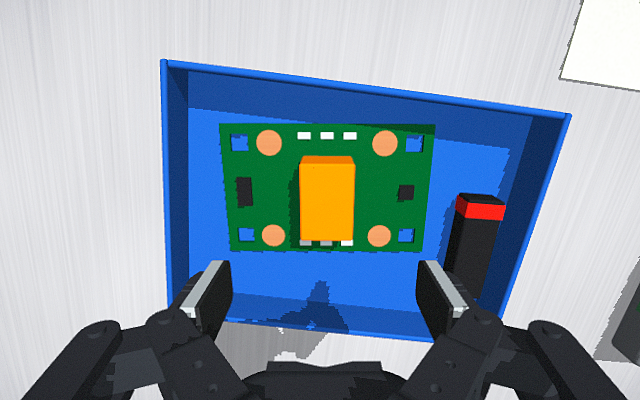

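The wrist view shows the discs at (269,143), (385,143), (273,236) and (379,236), with the block squarely between the fingers. I'll check this against the top-camera fix.

Run:
```python
from h import *
import pickle
m=pickle.load(open("w1.pkl","rb"))
W=pix2w(m,[(269,143),(385,143),(273,236),(379,236)],9)
print(W, fit(W,np.array([(-1,-1),(1,-1),(-1,1),(1,1)])*[46,40]))
W=pix2w(m,[(302,164),(354,164),(354,241),(300,241)],43);print(W,W.mean(0))
```

```text
[[415.01979266 273.63887459   9.        ]
 [506.23412264 285.02536626   9.        ]
 [424.22956012 193.85151199   9.        ]
 [515.61625763 205.31532499   9.        ]] (array([4.65274933e+02, 2.39457770e+02, 1.51583626e-01]), array([[ 10.82276566, -80.66860659],
       [ 10.55348861, -78.16274977],
       [-10.46730484,  78.20141074],
       [-10.90894942,  80.62994622]]))
[[444.28405147 267.16490649  43.        ]
 [480.43095954 271.68235769  43.        ]
 [489.42574509 213.26744698  43.        ]
 [448.8540685  208.17735163  43.        ]] [465.74870615 240.0730157   43.        ]
```

Emit:
hand_motion:
  plan:
    - {"dx": 2,"dz": 35,"jaw": 85}
    - {"dz": 30,"jaw": 85}
    - {"dz": 25,"jaw": 85}
    - {"dz": 10,"jaw": 85}
    - {"dz": 8,"jaw": 85}
    - {"jaw": 85}

```text
time: 2.23
ee_pos: [462.8, 239.0, 16.3]
tcp_rot: [-2.073, -2.359, 0.003]
ft_force: [-0.8, 0.7, -0.2]
gripper_width: 84.9
finger_force: 0.0
```

Emit:
hand_motion:
  plan:
    - {"jaw": 30}
    - {"jaw": 30}
    - {"jaw": 30}
    - {"jaw": 30}
    - {"jaw": 30}
    - {"jaw": 30}
    - {"jaw": 30}
    - {"jaw": 30}

```text
time: 2.9
ee_pos: [465.9, 239.0, 19.3]
tcp_rot: [2.075, 2.356, 0.005]
ft_force: [0.2, 1.0, 5.4]
gripper_width: 38.8
finger_force: 63.8
```

Emit:
hand_motion:
  plan:
    - {"dz": -10,"jaw": 30}
    - {"dz": -20,"jaw": 30}
    - {"dz": -30,"jaw": 30}
    - {"dz": -30,"jaw": 30}
    - {"dz": -30,"jaw": 30}
    - {"dz": -20,"jaw": 30}
    - {"jaw": 30}

```text
time: 3.48
ee_pos: [466.9, 239.4, 163.1]
tcp_rot: [2.073, 2.355, 0.012]
ft_force: [1.3, 0.8, -1.1]
gripper_width: 38.7
finger_force: 62.9
```

Run:
```python
from h import *
from rig import r, optics, ticket
s=r.read_state();print(s["ee_pos"],totool(s,[475,-224,110],.178))
```

```text
[466.85560309 239.37243064 163.10512231] (array([-460.77816364,  -51.03703865,   51.76098238]), np.float64(-0.05107257389791986))
```

Emit:
hand_motion:
  plan:
    - {"dx": -15,"dy": -2,"spin": -0.025,"jaw": 30}
    - {"dx": -25,"dy": -3,"spin": -0.026,"jaw": 30}
    - {"dx": -32,"dy": -2,"jaw": 30}
    - {"dx": -32,"dy": -2,"jaw": 30}
    - {"dx": -32,"dy": -2,"jaw": 30}
    - {"dx": -32,"dy": -2,"jaw": 30}
    - {"dx": -32,"dy": -2,"jaw": 30}
    - {"dx": -32,"dy": -2,"jaw": 30}

```text
time: 4.15
ee_pos: [485.7, 5.7, 155.4]
tcp_rot: [-2.013, -2.408, 0.003]
ft_force: [0.6, 0.4, -1.0]
gripper_width: 39.2
finger_force: 62.9
```

Emit:
hand_motion:
  plan:
    - {"dx": -32,"dy": -2,"jaw": 30}
    - {"dx": -32,"dy": -2,"jaw": 30}
    - {"dx": -32,"dy": -2,"jaw": 30}
    - {"dx": -32,"dy": -2,"jaw": 30}
    - {"dx": -32,"dy": -2,"jaw": 30}
    - {"dx": -32,"dy": -2,"jaw": 30}
    - {"dx": -25,"dy": -2,"jaw": 30}
    - {"dx": -15,"dy": -2,"jaw": 30}

```text
time: 4.82
ee_pos: [511.4, -226.4, 155.1]
tcp_rot: [-2.017, -2.405, 0.002]
ft_force: [0.7, 0.1, -0.4]
gripper_width: 39.0
finger_force: 62.9
```

Emit:
hand_motion:
  plan:
    - {"jaw": 30}
    - {"jaw": 30}
    - {"jaw": 30}

```text
time: 5.07
ee_pos: [511.9, -222.7, 156.5]
tcp_rot: [-2.013, -2.409, -0.001]
ft_force: [1.0, -0.0, -1.4]
gripper_width: 38.7
finger_force: 62.9
```

Run:
```python
from h import *
from rig import r, optics, ticket
s=r.read_state();print(s["ee_pos"],totool(s,[475,-224,110],.178))
```

```text
[ 511.87117573 -222.71981602  156.49581146] (array([  5.19043423, -36.45313286,  46.55331837]), np.float64(0.000704204555007637))
```

Emit:
hand_motion:
  plan:
    - {"dx": 2,"dy": -15,"dz": 20,"jaw": 30}
    - {"dx": 3,"dy": -21,"dz": 25,"jaw": 30}
    - {"dz": 20,"jaw": 30}
    - {"jaw": 30}
    - {"jaw": 30}

```text
time: 5.48
ee_pos: [475.2, -223.5, 91.2]
tcp_rot: [-2.011, -2.409, -0.0]
ft_force: [0.2, 0.9, -1.6]
gripper_width: 39.0
finger_force: 62.8
```

Run:
```python
from h import *
from rig import r, optics, ticket
import pickle
s=r.read_state();print(s["ee_pos"],s["ft_force"])
m=optics.camera_model("wrist");w=optics.camera("wrist");t=optics.camera("top");c=optics.camera("scene")
pickle.dump(m,open("w2.pkl","wb"))
for n,a in(("w",w),("t",t),("s",c)): cv2.imwrite(f"pics/{n}2.png",a[:,:,::-1])
f=lambda a,x,y,w,h,k:cv2.resize(a[y:y+h,x:x+w,::-1],None,fx=k,fy=k,interpolation=cv2.INTER_CUBIC)
cv2.imwrite("pics/c2.png",np.hstack([f(t,370,140,130,150,4)]))
```

```text
[ 475.15919619 -223.49008992   91.19623475] [ 0.23100936  0.89547117 -1.64697215]
```

View pics/c2.png

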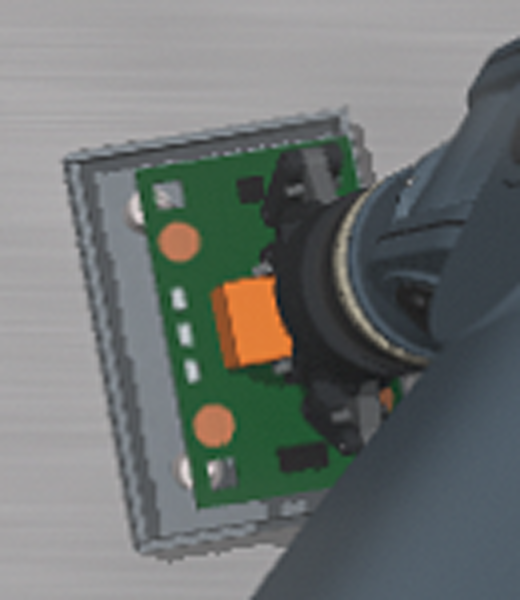

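View pics/w2.png

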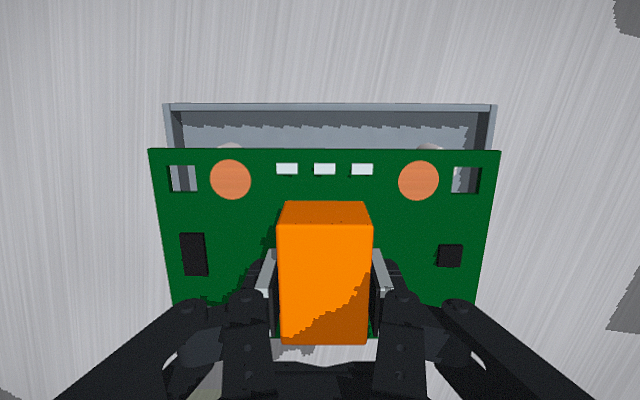

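The top crop shows the board's left discs at about (414.8,200.3) and (423.3,246.3), and its left holes at (412,188.5) and (425.3,257.8). The board is level and parallel to the case. The posts appear left of the holes because the board is still high, so I'll compute the offset.

Run:
```python
from h import *
from rig import r, optics, ticket
import pickle
m=optics.camera_model("top")
for z in(80,84):
    W=pix2w(m,[(414.75,200.25),(423.25,246.25),(412,188.5),(425.25,257.75)],z)
    q,e=fit(W,[(46,40),(-46,40),(70,40),(-70,40)]);print(z,q,e.round(1).tolist())
m=pickle.load(open("w2.pkl","rb"))
for z in(80,84):
    W=pix2w(m,[(230,180),(418,180),(183,179),(466,180)],z)
    q,e=fit(W,[(-46,40),(46,40),(-70,40),(70,40)]);print(z,q,e.round(1).tolist())
```

```text
80 [ 4.75462224e+02 -2.27456590e+02  1.72840399e-01] [[0.2, 0.6], [0.4, 0.2], [0.2, -0.4], [-0.9, -0.3]]
84 [ 4.75139523e+02 -2.26608713e+02  1.72840398e-01] [[0.4, 0.6], [0.2, 0.1], [0.6, -0.4], [-1.2, -0.4]]
80 [ 4.74644625e+02 -2.22619844e+02  1.78043733e-01] [[0.2, 0.3], [0.0, 0.0], [-0.5, -0.3], [0.3, -0.0]]
84 [ 4.74463119e+02 -2.21639524e+02  1.78043729e-01] [[-1.0, 0.1], [1.2, 0.2], [-2.3, -0.6], [2.1, 0.3]]
```

Emit:
hand_motion:
  plan:
    - {"dx": 0.5,"dy": 1,"dz": 12,"jaw": 30}
    - {"dz": 10,"jaw": 30}
    - {"jaw": 30}
    - {"jaw": 30}

```text
time: 5.97
ee_pos: [476.2, -224.3, 68.9]
tcp_rot: [-2.013, -2.408, 0.001]
ft_force: [0.2, -0.2, -0.7]
gripper_width: 38.8
finger_force: 62.8
```

Run:
```python
from h import *
from rig import r, optics, ticket
s=r.read_state();print(s["ee_pos"],s["ft_force"])
t=optics.camera("top");c=optics.camera("scene");w=optics.camera("wrist")
for n,a in(("w",w),("t",t),("s",c)): cv2.imwrite(f"pics/{n}3.png",a[:,:,::-1])
f=lambda a,x,y,w,h,k:cv2.resize(a[y:y+h,x:x+w,::-1],None,fx=k,fy=k,interpolation=cv2.INTER_CUBIC)
P=np.array([[476,-226,60.]]);m=optics.camera_model("scene");M=np.linalg.inv(m["pose"])
u=cv2.projectPoints(P,cv2.Rodrigues(M[:3,:3])[0],M[:3,3],m["mtx"],np.array([m["k1"],0,0,0]))[0].ravel();print(u)
x,y=int(u[0])-65,int(u[1])-60
cv2.imwrite("pics/c3.png",np.hstack([f(t,380,150,70,130,4),f(c,x,y,130,130,4)]))
```

```text
[ 476.17158222 -224.25328622   68.90706904] [ 0.18178331 -0.17562685 -0.69806838]
[223.4794974  163.93587047]
```

View pics/c3.png

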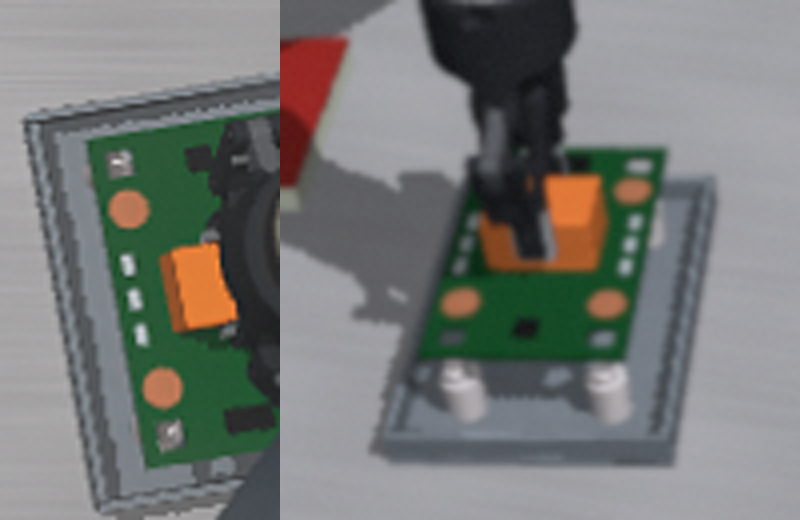

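In the top view both left posts' tips show centred in their holes (crop (119,163) and (170,435)). I'll lower the board onto the barbs.

Run:
```python
from h import *
from rig import r, optics, ticket
m=optics.camera_model("top")
W=pix2w(m,[(412.25,202.25),(420.5,246.75)],61);print(fit(W,[(46,40),(-46,40)]))
W=pix2w(m,[(380+119/4,150+163/4),(380+170/4,150+435/4)],59);print(fit(W,[(70,40),(-70,40)]))
```

```text
(array([ 4.73952932e+02, -2.26515870e+02,  1.69845994e-01]), array([[ 0.40423065,  0.06932478],
       [-0.40423065, -0.06932478]]))
(array([ 4.74063533e+02, -2.26404249e+02,  1.72008799e-01]), array([[ 0.12005621,  0.02085683],
       [-0.12005621, -0.02085683]]))
```

Emit:
hand_motion:
  plan:
    - {"dz": 5,"jaw": 30}
    - {"dz": 4,"jaw": 30}
    - {"jaw": 30}

```text
time: 6.37
ee_pos: [476.4, -224.5, 60.2]
tcp_rot: [-2.014, -2.409, 0.0]
ft_force: [0.9, 0.3, -1.1]
gripper_width: 38.8
finger_force: 62.8
```

Emit:
hand_motion:
  plan:
    - {"dz": 3,"jaw": 30}
    - {"jaw": 30}
    - {"jaw": 30}

```text
time: 6.62
ee_pos: [477.2, -224.8, 58.3]
tcp_rot: [2.015, 2.41, 0.0]
ft_force: [0.4, -0.1, -1.4]
gripper_width: 38.8
finger_force: 62.9
```

Emit:
hand_motion:
  plan:
    - {"dy": 1,"dz": 2,"jaw": 30}
    - {"jaw": 30}
    - {"jaw": 30}

```text
time: 6.87
ee_pos: [478.2, -224.7, 56.4]
tcp_rot: [2.015, 2.41, 0.0]
ft_force: [1.4, -0.4, -1.4]
gripper_width: 39.0
finger_force: 62.9
```

Emit:
hand_motion:
  plan:
    - {"dz": 2,"jaw": 30}
    - {"jaw": 30}
    - {"jaw": 30}

```text
time: 7.12
ee_pos: [478.7, -224.9, 54.8]
tcp_rot: [2.014, 2.409, 0.001]
ft_force: [1.5, -0.6, -0.3]
gripper_width: 39.0
finger_force: 63.2
```

Emit:
hand_motion:
  plan:
    - {"jaw": 85}
    - {"jaw": 85}
    - {"jaw": 85}
    - {"jaw": 85}
    - {"jaw": 85}
    - {"jaw": 85}

```text
time: 7.62
ee_pos: [477.9, -224.7, 54.2]
tcp_rot: [-2.015, -2.41, 0.0]
ft_force: [-0.5, -0.2, -0.7]
gripper_width: 85.1
finger_force: 0.0
```

Emit:
hand_motion:
  plan:
    - {"dz": -20,"jaw": 85}
    - {"dz": -30,"jaw": 85}
    - {"dz": -30,"jaw": 85}
    - {"dz": -20,"jaw": 85}
    - {"jaw": 0}
    - {"jaw": 0}
    - {"jaw": 0}
    - {"jaw": 0}

```text
time: 8.28
ee_pos: [477.1, -224.1, 152.5]
tcp_rot: [-2.013, -2.408, 0.001]
ft_force: [0.2, -0.0, 0.5]
gripper_width: 38.4
finger_force: 0.0
```

Run:
```python
from h import *
from rig import r, optics, ticket
import pickle
s=r.read_state();print(s["ee_pos"],s["ft_force"])
m=optics.camera_model("wrist");w=optics.camera("wrist");t=optics.camera("top");c=optics.camera("scene")
pickle.dump(m,open("w4.pkl","wb"))
for n,a in(("w",w),("t",t),("s",c)): cv2.imwrite(f"pics/{n}4.png",a[:,:,::-1])
f=lambda a,x,y,w,h,k:cv2.resize(a[y:y+h,x:x+w,::-1],None,fx=k,fy=k,interpolation=cv2.INTER_CUBIC)
cv2.imwrite("pics/c4.png",np.hstack([f(t,380,150,70,130,4),f(c,158,103,130,130,4)]))
```

```text
[ 477.06368938 -224.09258815  152.48669655] [ 0.2242631  -0.04940908  0.506985  ]
```

View pics/c4.png

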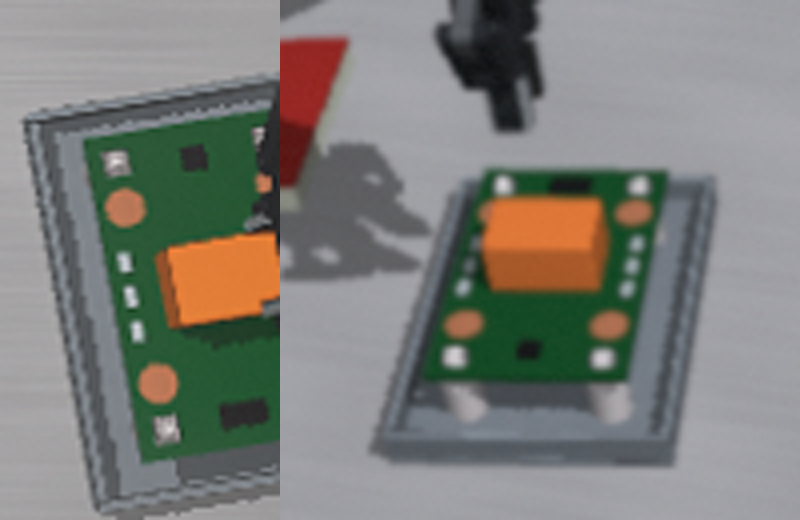

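View pics/w4.png

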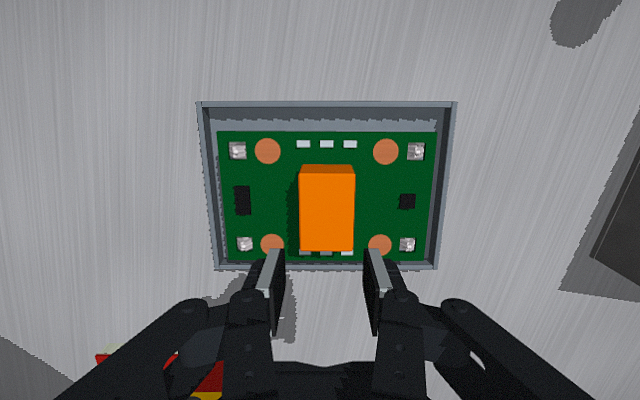

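All four tips poke through the holes and the board rests loosely, level, on the barbs. The wrist view shows the discs at (267,151), (386,152), (272,244) and (380,244). Next I'll work out the press targets.

Run:
```python
from h import *
from rig import r, optics, ticket
import pickle
np.set_printoptions(precision=1,suppress=True)
m=pickle.load(open("w4.pkl","rb"))
W=pix2w(m,[(386,152),(267,151),(380,244),(272,244)],46)
q,e=fit(W,np.array([(1,1),(-1,1),(1,-1),(-1,-1)])*[46,40]);print(q,e)
m=optics.camera_model("top")
W=pix2w(m,[(380+125/4,150+208/4),(380+158/4,150+384/4)],46);print(fit(W,[(46,40),(-46,40)])[0])
s=r.read_state();print(s["ee_pos"],s["gripper_width"])
c=np.array([476,-225.5]);a=.177;Rm=np.array([[np.cos(a),-np.sin(a)],[np.sin(a),np.cos(a)]])
for sx,sy in((1,1),(1,-1),(-1,-1),(-1,1)):
    p=c+Rm@[45*sx,40*sy];print((sx,sy),p,totool(s,[*p,56],.177)[0])
```

```text
[ 478.4 -223.5    0.2] [[-0.2  0.9]
 [-0.   0.5]
 [ 0.3 -0.9]
 [-0.1 -0.6]]
[ 476.2 -227.5    0.2]
[ 477.2 -224.2  152.7] 14.688846902548752
(1, 1) [ 513.3 -178.2] [38.7 43.9 96.7]
(1, -1) [ 527.3 -257. ] [-41.3  43.8  96.5]
(-1, -1) [ 438.7 -272.8] [-41.3 -46.2  96.7]
(-1, 1) [ 424.7 -194. ] [ 38.7 -46.1  96.9]
```

Emit:
hand_motion:
  plan:
    - {"dx": 20,"dy": 23,"dz": 10,"jaw": 0}
    - {"dx": 19,"dy": 22,"dz": 15,"jaw": 0}
    - {"dz": 30,"jaw": 0}
    - {"dz": 25,"jaw": 0}
    - {"dz": 12,"jaw": 0}
    - {"jaw": 0}
    - {"jaw": 0}

```text
time: 9.02
ee_pos: [514.5, -178.1, 61.5]
tcp_rot: [-2.014, -2.408, 0.001]
ft_force: [0.2, 0.7, 1.2]
gripper_width: -0.0
finger_force: 0.0
```

Run:
```python
from h import *
from rig import r, optics, ticket
s=r.read_state();print(s["ee_pos"],s["gripper_width"])
c=optics.camera("scene");w=optics.camera("wrist");t=optics.camera("top")
f=lambda a,x,y,w,h,k:cv2.resize(a[y:y+h,x:x+w,::-1],None,fx=k,fy=k,interpolation=cv2.INTER_CUBIC)
cv2.imwrite("pics/c5.png",np.hstack([f(c,158,113,110,110,3),f(w,200,100,220,165,2)]))
```

```text
[ 514.47470512 -178.07696827   61.50611058] -0.04316876873807281
```

View pics/c5.png

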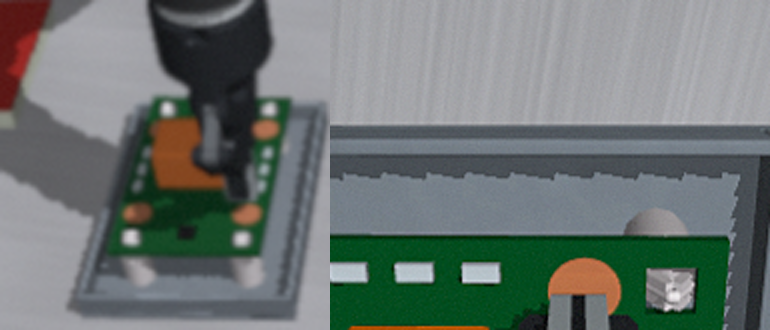

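The shut tips stand right over the first disc (tip at crop (578,297), disc centre at (584,292)) with the post well clear, so I'll press.

Emit:
hand_motion:
  plan:
    - {"dy": 0.5,"dz": 10,"jaw": 0}
    - {"dz": 4,"jaw": 0}
    - {"jaw": 0}

```text
time: 9.42
ee_pos: [515.2, -178.1, 47.3]
tcp_rot: [-2.015, -2.409, 0.001]
ft_force: [0.0, 1.0, -0.6]
gripper_width: 0.1
finger_force: 0.0
```

Emit:
hand_motion:
  plan:
    - {"dz": 3,"jaw": 0}
    - {"jaw": 0}
    - {"jaw": 0}

```text
time: 9.67
ee_pos: [515.7, -178.2, 45.1]
tcp_rot: [-2.015, -2.41, 0.0]
ft_force: [0.9, -0.0, 0.2]
gripper_width: 0.0
finger_force: 0.0
```

Emit:
hand_motion:
  plan:
    - {"dz": 3,"jaw": 0}
    - {"jaw": 0}
    - {"jaw": 0}

```text
time: 9.92
ee_pos: [516.4, -178.6, 43.1]
tcp_rot: [2.014, 2.409, 0.0]
ft_force: [-0.4, 0.1, 3.7]
gripper_width: -0.3
finger_force: 1.6
```

Emit:
hand_motion:
  plan:
    - {"dz": 3,"jaw": 0}
    - {"jaw": 0}
    - {"jaw": 0}

```text
time: 10.17
ee_pos: [515.8, -178.2, 39.1]
tcp_rot: [-2.015, -2.41, -0.0]
ft_force: [0.1, -0.1, 0.7]
gripper_width: -0.4
finger_force: 0.0
```

Emit:
hand_motion:
  plan:
    - {"dz": 3,"jaw": 0}
    - {"jaw": 0}
    - {"jaw": 0}

```text
time: 10.42
ee_pos: [516.2, -178.4, 37.5]
tcp_rot: [2.015, 2.409, -0.0]
ft_force: [-2.4, -0.0, 6.7]
gripper_width: -0.2
finger_force: 3.7
```

Emit:
hand_motion:
  plan:
    - {"dz": 2,"jaw": 0}
    - {"jaw": 0}
    - {"jaw": 0}

```text
time: 10.67
ee_pos: [516.2, -178.5, 37.3]
tcp_rot: [2.014, 2.409, -0.0]
ft_force: [-4.9, 2.2, 14.7]
gripper_width: 0.1
finger_force: 7.2
```

Emit:
hand_motion:
  plan:
    - {"dz": 2,"jaw": 0}
    - {"jaw": 0}
    - {"jaw": 0}

```text
time: 10.92
ee_pos: [516.3, -178.6, 36.8]
tcp_rot: [2.014, 2.408, -0.001]
ft_force: [-7.6, 3.3, 20.5]
gripper_width: -0.0
finger_force: 10.4
```

Emit:
hand_motion:
  plan:
    - {"dz": -30,"jaw": 0}
    - {"dx": -26,"jaw": 0}
    - {"dx": -27,"jaw": 0}
    - {"dx": -26,"jaw": 0}
    - {"dz": 13,"jaw": 0}
    - {"jaw": 0}
    - {"jaw": 0}

```text
time: 11.5
ee_pos: [528.7, -255.3, 47.7]
tcp_rot: [-2.013, -2.407, 0.0]
ft_force: [0.8, 0.7, -0.3]
gripper_width: -0.0
finger_force: 0.0
```

Emit:
hand_motion:
  plan:
    - {"dz": 4,"jaw": 0}
    - {"jaw": 0}
    - {"jaw": 0}

```text
time: 11.75
ee_pos: [529.8, -255.3, 45.4]
tcp_rot: [-2.014, -2.411, 0.0]
ft_force: [-0.3, -0.7, 0.2]
gripper_width: -0.0
finger_force: 0.3
```

Emit:
hand_motion:
  plan:
    - {"dz": 4,"jaw": 0}
    - {"jaw": 0}
    - {"jaw": 0}

```text
time: 12.0
ee_pos: [529.8, -255.4, 41.0]
tcp_rot: [-2.014, -2.41, -0.0]
ft_force: [0.7, -0.3, -0.0]
gripper_width: 0.1
finger_force: 0.0
```

Emit:
hand_motion:
  plan:
    - {"dz": 3,"jaw": 0}
    - {"jaw": 0}
    - {"jaw": 0}

```text
time: 12.25
ee_pos: [529.6, -255.7, 37.8]
tcp_rot: [-2.014, -2.41, 0.0]
ft_force: [0.1, 0.2, -0.5]
gripper_width: -0.3
finger_force: 0.0
```

Emit:
hand_motion:
  plan:
    - {"dz": 2,"jaw": 0}
    - {"jaw": 0}
    - {"jaw": 0}

```text
time: 12.5
ee_pos: [530.1, -256.1, 36.8]
tcp_rot: [2.015, 2.41, 0.0]
ft_force: [-1.2, 0.7, 2.7]
gripper_width: -0.1
finger_force: 1.4
```

Emit:
hand_motion:
  plan:
    - {"dz": 2,"jaw": 0}
    - {"jaw": 0}
    - {"jaw": 0}

```text
time: 12.75
ee_pos: [530.1, -256.2, 36.5]
tcp_rot: [2.014, 2.409, -0.0]
ft_force: [-2.7, 2.1, 10.0]
gripper_width: 0.2
finger_force: 4.7
```

Emit:
hand_motion:
  plan:
    - {"dz": 2,"jaw": 0}
    - {"jaw": 0}
    - {"jaw": 0}

```text
time: 13.0
ee_pos: [530.2, -256.3, 36.3]
tcp_rot: [2.014, 2.409, -0.0]
ft_force: [-5.8, 3.7, 16.1]
gripper_width: -0.0
finger_force: 7.9
```

Emit:
hand_motion:
  plan:
    - {"dz": -35,"jaw": 0}
    - {"dz": -25,"jaw": 0}
    - {"dy": -30,"jaw": 0}
    - {"dy": -30,"jaw": 0}
    - {"dy": -30,"jaw": 0}
    - {"dz": 25,"jaw": 0}
    - {"dz": 20,"jaw": 0}
    - {"jaw": 0}

```text
time: 13.67
ee_pos: [438.7, -270.4, 43.4]
tcp_rot: [-2.013, -2.405, -0.0]
ft_force: [0.1, 1.1, -0.4]
gripper_width: -0.0
finger_force: 0.0
```

Emit:
hand_motion:
  plan:
    - {"dz": 4,"jaw": 0}
    - {"jaw": 0}
    - {"jaw": 0}

```text
time: 13.92
ee_pos: [442.1, -272.2, 44.2]
tcp_rot: [2.014, 2.409, 0.0]
ft_force: [-0.3, -1.2, 0.8]
gripper_width: -0.0
finger_force: 0.0
```

Emit:
hand_motion:
  plan:
    - {"dz": 3,"jaw": 0}
    - {"jaw": 0}
    - {"jaw": 0}

```text
time: 14.17
ee_pos: [442.5, -272.8, 41.9]
tcp_rot: [2.013, 2.408, -0.0]
ft_force: [-0.3, 0.4, 5.0]
gripper_width: -0.2
finger_force: 2.2
```

Emit:
hand_motion:
  plan:
    - {"dz": 3,"jaw": 0}
    - {"jaw": 0}
    - {"jaw": 0}

```text
time: 14.42
ee_pos: [442.4, -273.2, 39.3]
tcp_rot: [2.013, 2.407, -0.002]
ft_force: [-1.1, -1.2, 5.8]
gripper_width: -0.0
finger_force: 2.9
```

Emit:
hand_motion:
  plan:
    - {"dz": 2,"jaw": 0}
    - {"jaw": 0}
    - {"jaw": 0}

```text
time: 14.67
ee_pos: [441.5, -271.8, 35.3]
tcp_rot: [2.015, 2.41, 0.001]
ft_force: [0.1, 0.6, -0.1]
gripper_width: -0.1
finger_force: 0.0
```

Emit:
hand_motion:
  plan:
    - {"dz": 2,"jaw": 0}
    - {"jaw": 0}
    - {"jaw": 0}

```text
time: 14.92
ee_pos: [441.6, -271.9, 34.1]
tcp_rot: [2.015, 2.41, 0.001]
ft_force: [-1.1, 0.4, 5.4]
gripper_width: -0.3
finger_force: 2.8
```

Emit:
hand_motion:
  plan:
    - {"dz": 2,"jaw": 0}
    - {"jaw": 0}
    - {"jaw": 0}

```text
time: 15.17
ee_pos: [441.7, -271.9, 34.0]
tcp_rot: [2.014, 2.41, 0.0]
ft_force: [-3.9, 3.0, 14.6]
gripper_width: 0.3
finger_force: 7.0
```

Post 3 clicked. The last one is (-x,+y): up, along +tool x, and press.

Emit:
hand_motion:
  plan:
    - {"dz": -30,"jaw": 0}
    - {"dz": -25,"jaw": 0}
    - {"dx": 26,"jaw": 0}
    - {"dx": 27,"jaw": 0}
    - {"dx": 26,"jaw": 0}
    - {"dz": 25,"jaw": 0}
    - {"dz": 14,"jaw": 0}
    - {"jaw": 0}

```text
time: 15.83
ee_pos: [424.6, -191.7, 43.4]
tcp_rot: [-2.009, -2.406, 0.001]
ft_force: [-0.0, 0.1, -0.3]
gripper_width: 0.6
finger_force: 0.0
```

Emit:
hand_motion:
  plan:
    - {"dz": 4,"jaw": 0}
    - {"jaw": 0}
    - {"jaw": 0}

```text
time: 16.08
ee_pos: [427.8, -194.7, 43.9]
tcp_rot: [2.015, 2.409, 0.0]
ft_force: [0.2, 0.2, 0.3]
gripper_width: -0.1
finger_force: 0.0
```

Emit:
hand_motion:
  plan:
    - {"dz": 3,"jaw": 0}
    - {"jaw": 0}
    - {"jaw": 0}

```text
time: 16.33
ee_pos: [427.6, -194.5, 40.7]
tcp_rot: [2.015, 2.409, 0.0]
ft_force: [-0.2, -0.3, 0.8]
gripper_width: 0.0
finger_force: 0.0
```

Emit:
hand_motion:
  plan:
    - {"dz": 3,"jaw": 0}
    - {"jaw": 0}
    - {"jaw": 0}

```text
time: 16.58
ee_pos: [427.1, -194.1, 37.1]
tcp_rot: [-2.015, -2.41, 0.0]
ft_force: [1.2, 0.3, 0.8]
gripper_width: 0.1
finger_force: 0.0
```

Emit:
hand_motion:
  plan:
    - {"dz": 2,"jaw": 0}
    - {"jaw": 0}
    - {"jaw": 0}

```text
time: 16.83
ee_pos: [427.2, -194.1, 35.1]
tcp_rot: [-2.015, -2.41, 0.0]
ft_force: [-0.1, 0.1, -0.1]
gripper_width: -0.2
finger_force: 0.0
```

Emit:
hand_motion:
  plan:
    - {"dz": 2,"jaw": 0}
    - {"jaw": 0}
    - {"jaw": 0}

```text
time: 17.08
ee_pos: [427.7, -194.4, 34.1]
tcp_rot: [2.015, 2.409, 0.0]
ft_force: [-1.4, 1.1, 4.3]
gripper_width: 0.4
finger_force: 2.2
```

Emit:
hand_motion:
  plan:
    - {"dz": 3,"jaw": 0}
    - {"dz": 1,"jaw": 0}
    - {"jaw": 0}

```text
time: 17.33
ee_pos: [427.7, -194.4, 33.9]
tcp_rot: [2.014, 2.409, -0.0]
ft_force: [-8.0, 5.4, 23.5]
gripper_width: -0.3
finger_force: 11.9
```

Emit:
hand_motion:
  plan:
    - {"dz": -35,"jaw": 0}
    - {"dz": -25,"jaw": 0}
    - {"dy": 30,"jaw": 0}
    - {"dy": 30,"jaw": 0}
    - {"dy": 30,"jaw": 0}
    - {"dz": 25,"jaw": 0}
    - {"dz": 19,"jaw": 0}
    - {"jaw": 0}

```text
time: 18.0
ee_pos: [513.0, -176.4, 40.2]
tcp_rot: [-2.009, -2.404, 0.003]
ft_force: [-1.7, 1.1, -1.1]
gripper_width: -0.3
finger_force: 0.0
```

Emit:
hand_motion:
  plan:
    - {"dz": 5,"jaw": 0}
    - {"dz": 3,"jaw": 0}
    - {"jaw": 0}
    - {"jaw": 0}

```text
time: 18.33
ee_pos: [516.3, -178.7, 38.3]
tcp_rot: [2.015, 2.408, 0.001]
ft_force: [-0.3, -0.1, 0.2]
gripper_width: 0.1
finger_force: 0.0
```

Emit:
hand_motion:
  plan:
    - {"dz": 2,"jaw": 0}
    - {"jaw": 0}
    - {"jaw": 0}

```text
time: 18.58
ee_pos: [516.1, -178.5, 35.9]
tcp_rot: [2.015, 2.409, 0.0]
ft_force: [0.4, 1.2, 0.3]
gripper_width: -0.2
finger_force: 0.0
```

Emit:
hand_motion:
  plan:
    - {"dz": 2,"jaw": 0}
    - {"jaw": 0}
    - {"jaw": 0}

```text
time: 18.83
ee_pos: [516.5, -178.5, 34.1]
tcp_rot: [2.014, 2.409, 0.0]
ft_force: [0.4, -0.2, 3.1]
gripper_width: 0.1
finger_force: 1.6
```

Emit:
hand_motion:
  plan:
    - {"dz": 3,"jaw": 0}
    - {"jaw": 0}
    - {"jaw": 0}

```text
time: 19.08
ee_pos: [516.5, -178.6, 34.0]
tcp_rot: [2.014, 2.408, 0.0]
ft_force: [-5.8, 2.2, 15.3]
gripper_width: -0.2
finger_force: 7.8
```

Emit:
hand_motion:
  plan:
    - {"dz": -30,"jaw": 0}
    - {"dx": -26,"jaw": 0}
    - {"dx": -27,"jaw": 0}
    - {"dx": -26,"jaw": 0}
    - {"dz": 22,"jaw": 0}
    - {"dz": 5,"jaw": 0}
    - {"jaw": 0}
    - {"jaw": 0}

```text
time: 19.75
ee_pos: [530.3, -257.0, 34.1]
tcp_rot: [2.014, 2.408, -0.002]
ft_force: [1.0, -2.8, 3.8]
gripper_width: 0.1
finger_force: 1.9
```

Emit:
hand_motion:
  plan:
    - {"dz": 3,"jaw": 0}
    - {"dz": 1,"jaw": 0}
    - {"jaw": 0}
    - {"jaw": 0}

```text
time: 20.08
ee_pos: [530.4, -257.1, 34.0]
tcp_rot: [2.012, 2.407, -0.003]
ft_force: [-5.3, 0.3, 18.3]
gripper_width: 0.2
finger_force: 9.0
```

Emit:
hand_motion:
  plan:
    - {"dz": -35,"jaw": 0}
    - {"dz": -35,"jaw": 0}
    - {"dz": -35,"jaw": 0}
    - {"dy": -35,"dz": -10,"jaw": 0}
    - {"jaw": 0}
    - {"jaw": 0}

```text
time: 20.58
ee_pos: [494.6, -261.6, 144.6]
tcp_rot: [-2.016, -2.409, -0.001]
ft_force: [0.4, 0.4, 0.1]
gripper_width: -0.4
finger_force: 0.0
```

Run:
```python
from h import *
from rig import r, optics, ticket
import pickle
c=optics.camera("scene");m=optics.camera_model("wrist");w=optics.camera("wrist");t=optics.camera("top")
f=lambda a,x,y,w,h,k:cv2.resize(a[y:y+h,x:x+w,::-1],None,fx=k,fy=k,interpolation=cv2.INTER_CUBIC)
cv2.imwrite("pics/c6.png",np.hstack([f(c,163,123,100,100,4),cv2.resize(w[:,:,::-1],(400,250)) if 0 else f(t,383,150,100,100,4)]))
```

```text
(no output)
```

View pics/c6.png

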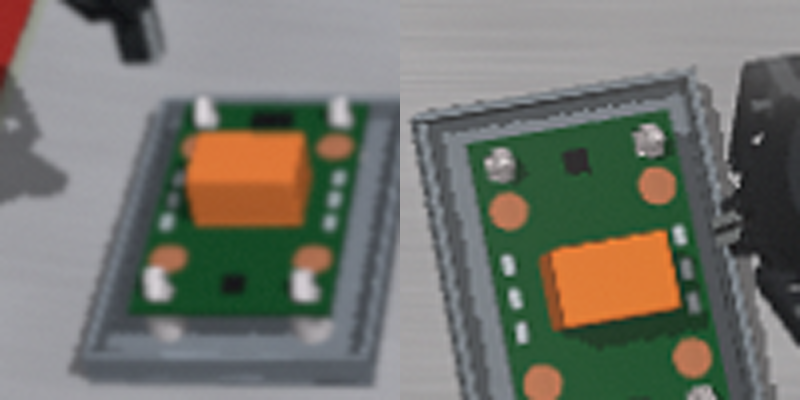

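All four posts now stand proud above a level board, and all four discs read 34 mm, which is fully home. The arm is clear, so I'll hand in.

```bash
python3 -c "
from rig import r, optics, ticket
print(ticket.close_job())"
```

```text
the job is handed in; nothing more can be done
None
```

The board is on the four posts of the case, block side up and pressed fully home (every disc stopped the fingertips at 34 mm). I kept the arm clear of the brush, jar and battery pack, and handed the job in at about 21 s; no verdict was returned.

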